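Bring the lathe tool post round to its stop and clamp it

TASK

The four-way tool post of the small lathe has been left slack and askew. With a fingertip, push it round clockwise (seen from above) until it comes up fully against its stop, so that the longer tool points squarely across the lathe towards the line of the bar in the chuck; only then push the clamp lever on top of it round clockwise until it comes up tight. Just push: do not grip the tool post or the lever or strain them against their stops, leave the lathe carriage where it stands and do not disturb the things lying about.

Things in the scene. Friction and masses are not known exactly. Their poses are not given: they have to be found in the camera images.
- lathe: red bench lathe, fixed. Frame on the bench: x across it away from the operator, y along the bed to the headstock; within 0.14 rad of the world axes. In mm: chip tray x -100 to 215, y -420 to 460, rim 30 high; headstock x 25 to 170, y 220 to 455, 268 high; control box before it x -56 to 27, y 235 to 395, 250 high; tailstock x 50 to 140, y -215 to -450, 250 high; spindle axis x 95, z 192
- chuck_nose (a point): on the spindle axis (192 mm above the bench) at the ends of the chuck's jaws. The three-jaw chuck is 80 mm in diameter, its body begins 24 mm further towards the headstock. A fixed aluminium bar 25 mm in diameter stands out of the jaws along lathe -y for 128 mm
- post_axis (a point): point on the common vertical turning axis of tool post and clamp lever, 210 mm above the bench (top face of the post); axes parallel to the lathe's. It rides on the carriage, which may stand anywhere over 60 mm along the bed and is stiff to slide (150 N)
- toolpost: steel four-way tool post, 64 mm square, 42 mm high (z 168 to 210 mm above the bench); square screw heads on top reach 222 mm. Origin on the turning axis at its underside; x along the longer tool. Slots under its top plate hold two tools with 12 mm square shanks at z 178 to 190: the longer one on the +y side pointing +x, the shorter parting tool on the -y side pointing -x
- tool_tip (a point): tip of the longer tool (brass-coloured carbide tip), at x 70, y 25.5, z 16 mm in the tool post's frame. The solid shank stands out of the post from x 32 to x 62 mm; its side faces are at y 19.5 and 31.5 mm
- lever: clamp lever on top of the tool post: hub 26 mm in diameter, 24 mm high, and a steel rod 10 mm thick rising outward from it (z 223 mm above the bench near the axis, 253 mm at 66 mm out) to a black ball. Origin on the turning axis at the top of the post; x points outward along the lever
- lever_ball (a point): centre of the lever's black ball, 22 mm in diameter: 74 mm out from the axis, 257 mm above the bench
- post_turn (a joint): angle of the tool post, rad: 0 = home against its stop, the longer tool pointing squarely across the lathe (lathe +x); grows anticlockwise seen from above, to 1.7. Starts at 0.65 to 1.2. Stays where it is left; friction 0.22 N m, about 4 N at the tool. The stop is rigid
- clamp_turn (a joint): angle of the clamp lever, rad: 0 = tight (rigid stop), where it points 125 degrees clockwise from lathe +x, towards operator and tailstock; grows anticlockwise, to 1.9. Starts slack at 1.0 to 1.5. Turning it does not turn the tool post. Stays where it is left; friction 0.24 N m, about 3.5 N at the ball
- chuck_key: loose steel T-shaped chuck key on top of the headstock, 90 mm long, cross bar 90 mm; origin at the underside near the cross bar, x along the stem
- post_wrench: loose double-ended spanner for the post's screws, 148 mm long, 8 mm thick, in the chip tray in front of the bed, to the tailstock side; origin under its middle, x along it
- spare_tool: loose lathe tool, 12 mm square shank, 90 mm long, in the chip tray in front of the chuck; origin under its middle, x towards its tip
- chip_brush: loose brush on the bench in front of the lathe, to the right; x along it
- oil: loose plastic oil bottle, 52 mm in diameter, 130 mm high, at the right; origin at the centre of its base
- caliper: loose digital caliper on the bench in front of the lathe, to the left, 230 mm long, 15 mm high; x along it
- drill_chuck: loose drill chuck standing on its nose, taper up, 46 mm in diameter, 116 mm high, at the right; origin at the centre of its base
- screw_jar: loose glass jar with a metal lid, 52 mm in diameter, 65 mm high, on the bench before the lathe; origin at the centre of its base

How it is judged:
By the outcome, as a careful person would: the job done as asked, in the order asked, and still so for the second after the job is handed in, with the robot touching nothing.
It also fails if it takes over 64 s, if anything falls off the work surface, if the arm or the gripper's body presses on something with over 40 N, if the wrist force passes 120 N, or if a joint passes its speed limit or range.

ROBOT

A 6-joint arm with a two-finger parallel gripper is mounted at the origin on the work surface. World frame = base frame: x ahead of the robot, y to its left, z up, the work surface at z = 0. Lengths are in m, angles in rad, forces in N, time in s.
With the tool pointing down it reaches from about 0.325 to 1 m from the base axis. Payload 5.1 kg.
Tool frame: the origin (TCP) lies between the finger pads, 19 mm behind the fingertips; this is the grasp point; z points along the fingers, y is the line along which they close (so a half turn about z gives the same grasp; the last joint's range is limited). The gripper opens to 85 mm and grips with 20 to 120 N. Pads are 22 mm wide; open, the fingers measure 114 mm over their backs; the gripper's body (76 mm by 85 mm) begins 54 mm behind the grasp point. The pads swing forward as they close: fully open they stand 13 mm farther back than shut.
Start: joints at [1.166, 0.124, 1.65, -0, 1.367, -0.083], TCP at [0.206, 0.617, 0.25] pointing down, gripper open.
Joint ranges: [-2.61, 2.61], [-1.02, 2.33], [0.03, 2.71], [-1.35, 4.49], [0.32, 2.68], [-2.91, 2.91]. Speed limits (rad/s): [2.57, 2.57, 3.14, 3.14, 3.14, 3.14].

INTERFACE

Orientations are given as a unit quaternion [w, x, y, z].
In Python, from plant import * gives the robot as it stands. The module is installed in compiled form; this text tells all that it offers. Calls block until the motion is done:
- movep(position, orientation): joint-space move of the TCP to a pose.
- line_to(position, rotation=None, velocity=0.15): straight line of the TCP; rotation=None keeps the orientation; velocity is the mean speed in m/s.
- move_j(angles): joint-space move.
- let_go() and gripper_close(squeeze=None): open the fingers fully, or close them until they stop; squeeze is the grip in N (None keeps the last).
- dwell(seconds).
- solve_ik(position, orientation): joint angles nearest the present ones, or None.
- camera(name): name is "side" or "top"; returns a dict with "frame" (384x512x3 uint8, blue, green, red), "fx", "fy", "cx", "cy" (pixels), "R" (3x3) and "t" (3): a world point X has camera coordinates R X + t. Camera axes: x right, y down, z forward; pixel columns grow to the right and rows downward; lengths in m; the calibration is good to about 2 mm. A picture is of the moment at which its call begins. There is no depth.
A pose or a line that the arm cannot do raises PlanningError and nothing moves.
- hand_in(): hands the job in; it is judged then, once.
Readings, each from a call of its own:
- get_clock(): time.
- get_q(): joint angles.
- get_joint_velocities(): joint speeds.
- get_joint_efforts(): joint torques, N m.
- get_position(): TCP position.
- get_ee_rot(): TCP orientation.
- get_contact_force(): force on the tool from outside, world axes, zero at the start.
- get_torque(): the same for the moment, N m.
- get_gripper_width(): finger opening in m.
- get_grip_force(): force on a finger pad.
Only numpy, scipy, OpenCV 4.12 (cv2) and the standard library are available. Lean on these libraries where they do the work, as an engineer would, in place of code of your own. Each camera call takes 0.05 s, during which the arm holds its last target. There are 200 camera calls.

## Working session

There is one attempt and no reset: what is moved stays moved. The work goes in short steps, each a Python script; the robot and the scene stay as the last script left them, time stands still between calls to the robot, and variables do not carry over. Pictures are saved under pics/ and viewed, at most 10 in all, crops included, and the job is handed in when it is done.

```bash
mkdir -p pics; python3 - <<'E'
from plant import *
import cv2,numpy as np
for n in("side","top"):
    c=camera(n); f=c["frame"]; cv2.imwrite(f"pics/{n}0.png",cv2.resize(f,(800,600),interpolation=cv2.INTER_CUBIC))
    print(n,c["fx"],c["fy"],c["cx"],c["cy"],np.round(c["R"],4).tolist(),np.round(c["t"],4).tolist(),(-c["R"].T@c["t"]).round(3))
print(get_clock(),get_ee_rot(),get_position())
E
```

```text
side 487.03890256805465 487.03890256805465 250.05749823208663 187.31835174453408 [[-0.67, -0.7422, 0.0136], [-0.5717, 0.5041, -0.6473], [0.4736, -0.4415, -0.7621]] [0.2409, 0.4528, 1.7657] [-0.416  0.73   1.635]
top 394.225439991001 394.225439991001 253.98824721961574 191.5487367860017 [[0.0013, -0.9998, -0.0191], [-0.9806, 0.0024, -0.1962], [0.1962, 0.019, -0.9804]] [-0.1027, 0.5098, 1.288] [ 0.247 -0.128  1.361]
0.1 [-2.18652942e-04  1.60193389e-01  9.87085183e-01 -9.33657641e-04] [0.20539036 0.61615161 0.24884749]
```

View pics/side0.png

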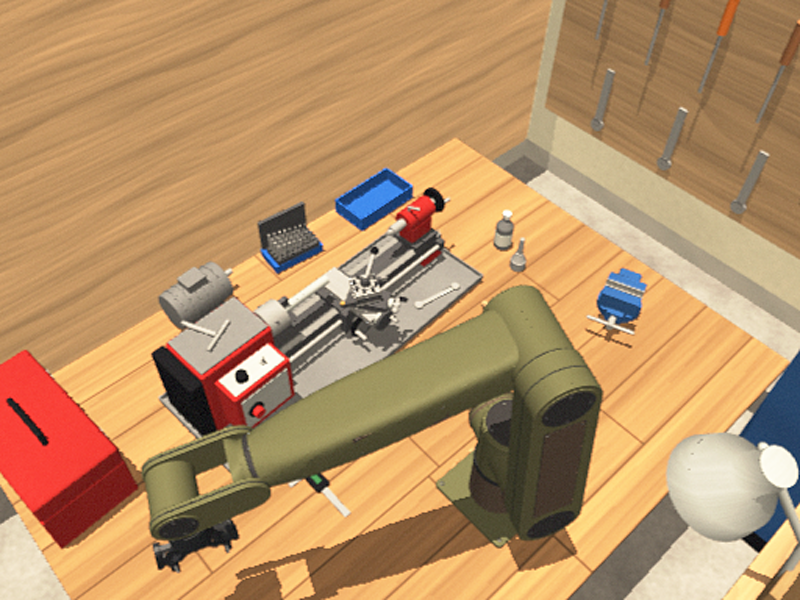

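View pics/top0.png

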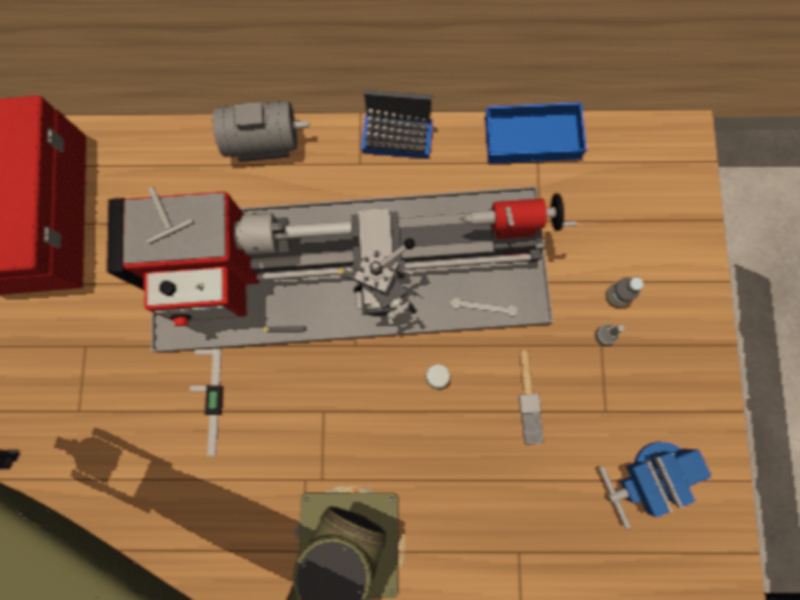

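Side and top views show the whole scene. In the top view (800 px scale) the post is at about (376,268), the black ball at (409,243) and the brass tip near (343,270). I'll zoom in.

```bash
cat > h.py <<'E'
import numpy as np,cv2
from plant import *
def ray(c,u,v,z):
    d=c["R"].T@np.array([(u-c["cx"])/c["fx"],(v-c["cy"])/c["fy"],1]); o=-c["R"].T@c["t"]
    return o+d*(z-o[2])/d[2]
def proj(c,X):
    p=c["R"]@np.asarray(X)+c["t"]; return np.array([c["fx"]*p[0]/p[2]+c["cx"],c["fy"]*p[1]/p[2]+c["cy"]])
E
python3 - <<'E'
from h import *
a=camera("top");b=camera("side")
A=cv2.resize(a["frame"][118:218,190:290],(600,600),interpolation=cv2.INTER_CUBIC)
B=cv2.resize(b["frame"][145:225,190:270],(600,600),interpolation=cv2.INTER_CUBIC)
cv2.imwrite("pics/A.png",A);cv2.imwrite("pics/B.png",B)
s=.64
hub=ray(a,376*s,268*s,.234);ball=ray(a,409*s,243*s,.257);tip=ray(a,343*s,270*s,.184)
print(hub,ball,tip)
# tray rim corners (far right, near right, near left)
for p in((536,190),(550,322),(155,350)): print(ray(a,p[0]*s,p[1]*s,.03))
E
```

```text
[ 0.53316087 -0.06711199  0.234     ] [ 0.57504956 -0.12944896  0.257     ] [0.54201263 0.00066698 0.184     ]
[ 0.76642439 -0.41877376  0.03      ]
[ 0.46245752 -0.4361146   0.03      ]
[0.40205207 0.42567979 0.03      ]
```

View pics/A.png

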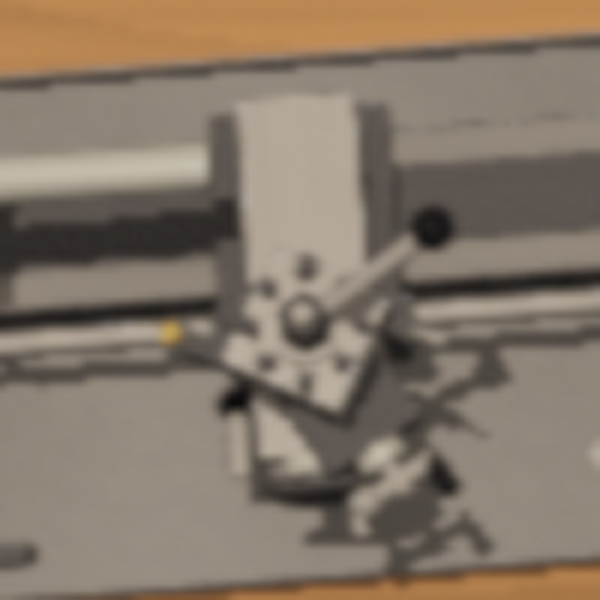

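View pics/B.png

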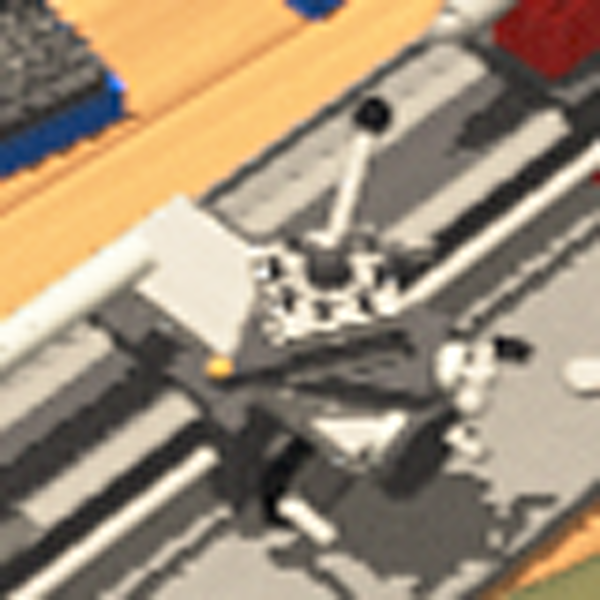

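Crop A (6x, offset 190,118): tip (171,333), ball (432,228), hub top (305,312). Crop B (7.5x, offset 190,145): tip (220,368), ball (373,116), hub about (328,262). The tool points towards the headstock and slightly across, and the ball points towards the tailstock and back.

```bash
python3 - <<'E'
from h import *
from scipy.optimize import least_squares
a=camera("top");b=camera("side")
oa=lambda u,v:np.array([190+u/6,118+v/6])-.4; ob=lambda u,v:np.array([190+u/7.5,145+v/7.5])-.4
obs=[(a,oa(171,333),'t'),(a,oa(432,228),'b'),(a,oa(305,312),'h'),(b,ob(220,368),'t'),(b,ob(373,116),'b'),(b,ob(328,258),'h')]
def pts(p):
    x,y,tp,tl=p
    R=lambda t,v:np.array([x+np.cos(t)*v[0]-np.sin(t)*v[1],y+np.sin(t)*v[0]+np.cos(t)*v[1]])
    return {'t':[*R(tp,(.068,.0255)),.185],'b':[*R(tl,(.074,0)),.257],'h':[x,y,.234]}
f=lambda p:np.concatenate([proj(c,pts(p)[k])-o for c,o,k in obs])
r=least_squares(f,[.53,-.067,1.2,-.98]);print(r.x,f(r.x).round(1))
for e in ([(0,80),(600,40)],[(0,600),(600,562)]):
    P=[ray(a,*oa(*q),.03) for q in e]; d=P[0]-P[1]; print(P,np.arctan2(-d[0],d[1]))
print("pts",pts(r.x))
print(solve_ik([.45,.1,.35],[0,0,1,0]) is not None)
E
```

```text
[ 0.53566457 -0.06688833  1.14286396 -1.02415733] [-0.2  0.   0.4  0.2  0.1  1.1 -0.8  0.6 -0.5 -0.3 -0.2 -1.7]
[array([0.73460451, 0.12725458, 0.03      ]), array([ 0.75755674, -0.22900493,  0.03      ])] 0.06433668321106722
[array([0.42367187, 0.11683624, 0.03      ]), array([ 0.44496113, -0.22389121,  0.03      ])] 0.06240067009060397
pts {'t': [np.float64(0.540683364239912), np.float64(0.005562081097736477), 0.185], 'b': [np.float64(0.5741311682264149), np.float64(-0.1301047851390036), 0.257], 'h': [np.float64(0.5356645664632864), np.float64(-0.06688832724395155), 0.234]}
True
```

```bash
cat >> h.py <<'E'
AX=np.array([.5357,-.0669]);YAW=.063
from scipy.spatial.transform import Rotation as Ro
def quat(a,k=0):   # tool down, tool y at world angle a+k*pi
    al=a+np.pi/2+k*np.pi
    R=np.array([[np.cos(al),np.sin(al),0],[np.sin(al),-np.cos(al),0],[0,0,-1]])
    q=Ro.from_matrix(R).as_quat(); return [q[3],*q[:3]]
def pose(phi,lx,ly,z):
    c,s=np.cos(phi),np.sin(phi); return [AX[0]+c*lx-s*ly,AX[1]+s*lx+c*ly,z]
def tang(phi): return np.array([np.sin(phi),-np.cos(phi),0]) # cw direction of push
E
python3 - <<'E'
from h import *
a=camera("top");b=camera("side")
P=lambda c:c["K"] if 0 else np.array([[c["fx"],0,c["cx"]],[0,c["fy"],c["cy"]],[0,0,1]])@np.c_[c["R"],c["t"]]
X=cv2.triangulatePoints(P(a),P(b),np.array([[229.5],[191.3]]),np.array([[230.7],[213.7]]));print((X[:3]/X[3]).ravel())
for k in(0,1):
  for ph in(1.44,.06): print(k,ph,solve_ik(pose(ph,.05,.0425,.192),quat(ph,k)))
  for ph in(-.6,-2.12): print('lev',k,ph,solve_ik(pose(ph,.074,.022,.264),quat(ph,k)))
E
```

```text
[ 0.50444572 -0.02283641  0.0729361 ]
0 1.44 [-1.30918139e-01 -1.69638413e-01  2.03802214e+00 -4.44089210e-16
  1.27320892e+00 -1.57091814e+00]
0 0.06 [-1.28816361e-01  2.15843147e-02  1.85795865e+00 -4.44089210e-16
  1.26204968e+00 -1.88816361e-01]
lev 0 -0.6 [-2.34658942e-01  4.13469294e-02  1.71438087e+00 -4.44089210e-16
  1.38586486e+00  3.65341058e-01]
lev 0 -2.12 [-3.68105202e-01 -1.41283387e-01  1.89008950e+00 -4.44089210e-16
  1.39278654e+00  1.75189480e+00]
1 1.44 [-1.30918139e-01 -1.69638413e-01  2.03802214e+00 -4.44089210e-16
  1.27320892e+00  1.57067451e+00]
1 0.06 None
lev 1 -0.6 [-2.34658942e-01  4.13469294e-02  1.71438087e+00 -4.44089210e-16
  1.38586486e+00 -2.77625160e+00]
lev 1 -2.12 [-3.68105202e-01 -1.41283387e-01  1.89008950e+00 -4.44089210e-16
  1.39278654e+00 -1.38969786e+00]
```

```bash
python3 - <<'E'
from h import *
p=get_position(); line_to([p[0],p[1],.42],velocity=.3)
gripper_close(20)
ph=1.42; movep(pose(ph,.05,.0425,.38),quat(ph))
print(get_clock(),get_gripper_width())
line_to(pose(ph,.05,.0425,.25),velocity=.25)
f0=get_contact_force()
for z in(.225,.208,.192):
    line_to(pose(ph,.05,.0425,z),velocity=.12); f=get_contact_force()-f0; print(z,f.round(1))
    if np.linalg.norm(f)>5: break
c=camera("top");d=camera("side")
cv2.imwrite("pics/c.png",np.hstack([cv2.resize(q,(400,400),interpolation=cv2.INTER_CUBIC) for q in(c["frame"][118:218,190:290],d["frame"][145:225,190:270])]))
print(get_clock(),f0,get_position(),pose(ph,.05,.0425,.192))
E
```

```text
4.35 -0.00013947195315060714
0.225 [-0.2 -0.5 -1.6]
0.208 [-0.9 -0.7 -1.1]
0.192 [-0.4 -0.7 -1. ]
6.05 [0.66882065 0.0476918  1.16622735] [ 0.50146564 -0.01114948  0.1926345 ] [np.float64(0.5011935735743862), np.float64(-0.011082829386167361), 0.192]
```

View pics/c.png

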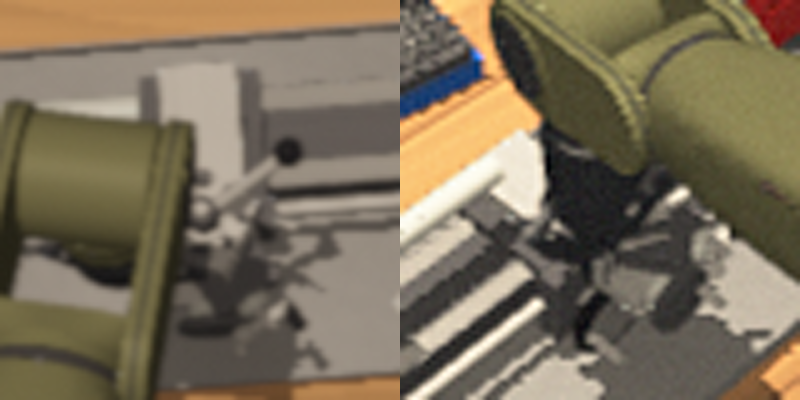

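The gripper is down beside the tool with no contact. The lever ball is undisturbed at about (289,151) in the left half. Now I'll push the post.

```bash
python3 - <<'E'
from h import *
f0=get_contact_force(); ph=1.42; log=[]; hit=0
while ph>-.06:
    ph-= .045 if ph>.22 else .01
    line_to(pose(ph,.05,.0425,.192),quat(ph),velocity=.05 if ph>.22 else .03)
    f=get_contact_force()-f0; ft=-f@tang(ph); log.append((round(ph,3),round(float(ft),1),round(float(np.linalg.norm(f)),1)))
    if np.linalg.norm(f)>(25 if ph>.2 else 11): 
        hit=1;break
print(*log); print(hit,get_clock(),f,get_position(),pose(ph,.05,.0425,.192))
E
```

```text
(1.375, 0.6, 0.9) (1.33, 0.3, 0.8) (1.285, -0.4, 1.4) (1.24, -0.4, 1.1) (1.195, -0.1, 0.4) (1.15, -0.8, 1.3) (1.105, 1.5, 3.4) (1.06, 2.3, 4.3) (1.015, 2.2, 3.1) (0.97, 3.5, 4.5) (0.925, 3.6, 4.1) (0.88, 4.5, 4.9) (0.835, 4.2, 4.3) (0.79, 4.6, 4.6) (0.745, 3.9, 4.2) (0.7, 5.1, 5.2) (0.655, 4.1, 4.2) (0.61, 4.3, 4.3) (0.565, 4.4, 4.8) (0.52, 3.4, 3.5) (0.475, 3.9, 4.0) (0.43, 4.3, 4.3) (0.385, 4.4, 4.4) (0.34, 3.6, 3.9) (0.295, 3.9, 4.2) (0.25, 2.9, 3.0) (0.205, 4.1, 4.1) (0.195, 3.6, 3.6) (0.185, 4.3, 4.4) (0.175, 5.0, 5.1) (0.165, 3.8, 3.9) (0.155, 3.5, 3.6) (0.145, 5.1, 5.2) (0.135, 4.7, 4.8) (0.125, 3.1, 3.1) (0.115, 3.9, 3.9) (0.105, 4.6, 4.6) (0.095, 6.4, 6.9) (0.085, 7.5, 8.6) (0.075, 9.3, 10.7) (0.065, 10.2, 12.7)
1 16.3 [-6.99273484  9.80855124  3.94868743] [ 0.58175318 -0.01876764  0.19191785] [np.float64(0.5828338570330868), np.float64(-0.021242037702230557), 0.192]
```

```bash
python3 - <<'E'
from h import *
ph=.065
line_to(pose(.16,.05,.0475,.192),velocity=.06)
line_to(pose(.16,.05,.06,.34),velocity=.25)
# clear of view: go behind/right for lever start pose, high
movep(pose(-.1,.16,.16,.36),quat(-.55))
c=camera("top");d=camera("side")
cv2.imwrite("pics/d.png",np.hstack([cv2.resize(q,(400,400),interpolation=cv2.INTER_CUBIC) for q in(c["frame"][138:188,210:260],d["frame"][155:205,200:250])]))
print(get_clock(),get_contact_force())
for n,q in(("t",c),("s",d)): print(n,[ (proj(q,pose(YAW+e,.068,.0255,.185))).round(1) for e in(0,.1)],proj(q,pose(-1.024,.074,0,.257)).round(1))
E
```

```text
18.2083 [ 0.03896773 -0.32499359 -0.376245  ]
t [array([232. , 153.9]), array([229.9, 155. ])] [262.  155.8]
s [array([216.6, 179.8]), array([215.9, 181.1])] [238.8 159.8]
```

View pics/d.png

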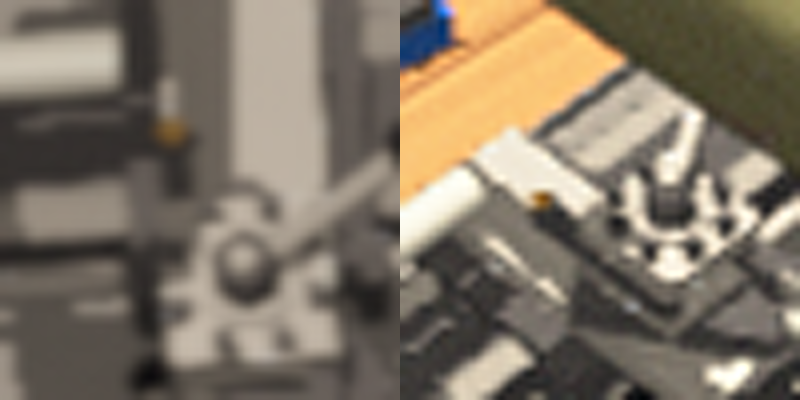

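The tip is at (171,130) left and (541,200) right, close to the predicted home position. I'll confirm with a second, purely normal guarded push.

```bash
python3 - <<'E'
from h import *
movep(pose(YAW,.047,.060,.33),quat(YAW))
line_to(pose(YAW,.047,.060,.191),velocity=.2)
f0=get_contact_force(); ly=.052;log=[]
line_to(pose(YAW,.047,ly,.191),velocity=.05)
while ly>.036:
    ly-=.0005; line_to(pose(YAW,.047,ly,.191),velocity=.02)
    f=get_contact_force()-f0;p=get_position(); l=-np.sin(YAW)*(p[0]-AX[0])+np.cos(YAW)*(p[1]-AX[1])
    log.append((round(ly*1e3,1),round(l*1e3,1),*f.round(1)))
    if f[1]>11: break
print(*log,sep="\n");print(get_clock())
E
```

```text
(51.5, np.float64(51.5), np.float64(-0.2), np.float64(0.7), np.float64(-0.8))
(51.0, np.float64(51.0), np.float64(0.7), np.float64(0.7), np.float64(0.4))
(50.5, np.float64(50.5), np.float64(-0.7), np.float64(-0.1), np.float64(-0.6))
(50.0, np.float64(50.0), np.float64(0.7), np.float64(0.3), np.float64(-0.5))
(49.5, np.float64(49.5), np.float64(-0.1), np.float64(1.0), np.float64(-1.1))
(49.0, np.float64(49.0), np.float64(-0.2), np.float64(0.4), np.float64(-0.4))
(48.5, np.float64(48.5), np.float64(-0.0), np.float64(1.2), np.float64(0.4))
(48.0, np.float64(48.0), np.float64(0.4), np.float64(0.4), np.float64(0.1))
(47.5, np.float64(47.5), np.float64(0.7), np.float64(0.2), np.float64(0.0))
(47.0, np.float64(47.0), np.float64(-0.4), np.float64(-0.3), np.float64(0.1))
(46.5, np.float64(46.5), np.float64(0.6), np.float64(1.1), np.float64(0.3))
(46.0, np.float64(46.0), np.float64(0.9), np.float64(0.6), np.float64(-0.1))
(45.5, np.float64(45.5), np.float64(-0.6), np.float64(0.7), np.float64(0.3))
(45.0, np.float64(45.3), np.float64(0.2), np.float64(1.8), np.float64(1.3))
(44.5, np.float64(45.2), np.float64(-0.6), np.float64(5.8), np.float64(-0.0))
(44.0, np.float64(45.2), np.float64(-0.3), np.float64(7.9), np.float64(0.7))
(43.5, np.float64(45.2), np.float64(-0.6), np.float64(8.2), np.float64(0.8))
(43.0, np.float64(45.2), np.float64(-0.8), np.float64(9.8), np.float64(0.6))
(42.5, np.float64(45.1), np.float64(-0.8), np.float64(12.3), np.float64(0.4))
24.85
```

The post is rigid at 45.2 mm up to 12 N, against about 4 N to turn it, so it is on its stop. Next is the lever.

```bash
python3 - <<'E'
from h import *
line_to(pose(YAW,.047,.056,.191),velocity=.08)
line_to(pose(YAW,.047,.060,.35),velocity=.25)
ph=-.62; L=lambda ph,z=.264:pose(ph,.074,.024,z)
movep(L(ph,.36),quat(ph)); line_to(L(ph),velocity=.2)
f0=get_contact_force();log=[]
while ph>-2.3:
    ph-=.045 if ph>-1.93 else .008
    line_to(L(ph),quat(ph),velocity=.05 if ph>-1.93 else .03)
    f=get_contact_force()-f0; n=np.linalg.norm(f); log.append((round(ph,3),round(float(-f@tang(ph)),1),round(float(n),1)))
    if n>(20 if ph>-1.9 else 10.5): break
print(*log);print(get_clock(),f,get_position(),L(ph))
E
```

```text
(-0.665, 1.1, 1.2) (-0.71, 0.8, 1.1) (-0.755, 1.5, 2.0) (-0.8, 0.7, 1.3) (-0.845, 1.0, 1.3) (-0.89, 0.7, 1.5) (-0.935, 0.3, 0.6) (-0.98, 0.2, 0.9) (-1.025, 0.0, 0.5) (-1.07, 3.0, 3.5) (-1.115, 2.7, 4.0) (-1.16, 2.5, 3.6) (-1.205, 2.1, 3.4) (-1.25, 1.6, 2.2) (-1.295, 2.4, 3.7) (-1.34, 2.6, 3.9) (-1.385, 2.4, 3.7) (-1.43, 3.6, 4.3) (-1.475, 1.9, 3.0) (-1.52, 2.0, 3.4) (-1.565, 2.7, 3.6) (-1.61, 1.8, 3.6) (-1.655, 2.8, 4.0) (-1.7, 2.5, 3.4) (-1.745, 0.9, 2.0) (-1.79, 0.7, 2.4) (-1.835, 1.9, 2.8) (-1.88, 1.2, 2.4) (-1.925, 0.6, 2.9) (-1.97, 1.5, 3.0) (-1.978, 2.9, 3.9) (-1.986, 2.5, 3.7) (-1.994, 3.5, 4.0) (-2.002, 2.7, 3.8) (-2.01, 2.3, 3.9) (-2.018, 2.3, 4.1) (-2.026, 2.4, 3.9) (-2.034, 1.9, 3.2) (-2.042, 2.2, 3.9) (-2.05, 2.6, 4.0) (-2.058, 2.8, 4.4) (-2.066, 1.8, 3.7) (-2.074, 2.4, 3.7) (-2.082, 2.1, 4.2) (-2.09, 3.9, 6.0) (-2.098, 2.6, 3.5) (-2.106, 2.3, 4.0) (-2.114, 2.3, 4.2) (-2.122, 2.7, 3.8) (-2.13, 3.2, 5.2) (-2.138, 2.4, 3.8) (-2.146, 3.8, 6.1) (-2.154, 5.4, 7.2) (-2.162, 7.3, 8.8) (-2.17, 9.5, 10.8)
40.9333 [10.34185983 -1.64527997 -2.68620692] [ 0.5153297  -0.1421809   0.26422939] [np.float64(0.5137839455743983), np.float64(-0.14154373087148087), 0.264]
```

```bash
python3 - <<'E'
from h import *
line_to(pose(-2.05,.074,.032,.264),velocity=.08)
line_to(pose(-2.05,.074,.04,.40),velocity=.3)
movep([.35,.35,.42],quat(.1))
c=camera("top");d=camera("side")
cv2.imwrite("pics/e.png",np.hstack([cv2.resize(q,(400,400),interpolation=cv2.INTER_CUBIC) for q in(c["frame"][138:188,210:260],d["frame"][155:205,200:250])]))
cv2.imwrite("pics/f.png",c["frame"])
h=YAW-np.radians(125)
for n,q,o in(("t",c,(210,138)),("s",d,(200,155))): print(n,[((proj(q,X)+.4-o)*8).round(0) for X in(pose(h,.074,0,.257),pose(h+.1,.074,0,.257),pose(YAW,.068,.0255,.185),pose(YAW+.1,.068,.0255,.185))])
print(get_clock(),get_contact_force())
E
```

```text
t [array([420., 352.]), array([429., 335.]), array([179., 131.]), array([163., 139.])]
s [array([420., 129.]), array([416., 118.]), array([136., 201.]), array([130., 212.])]
43.9333 [-0.28936664  0.54767194  0.159724  ]
```

View pics/e.png

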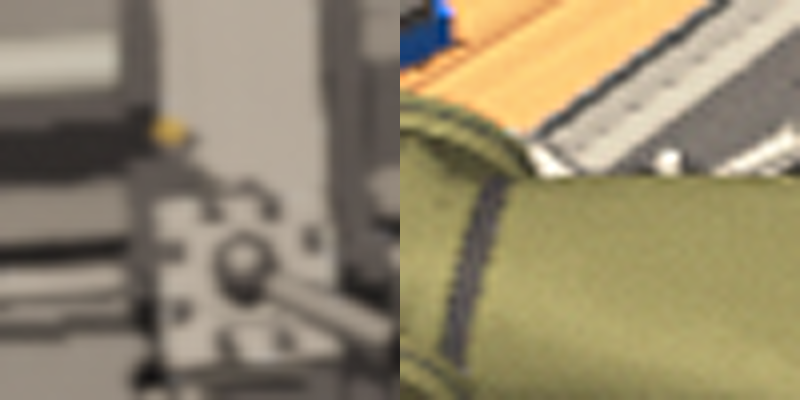

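View pics/f.png

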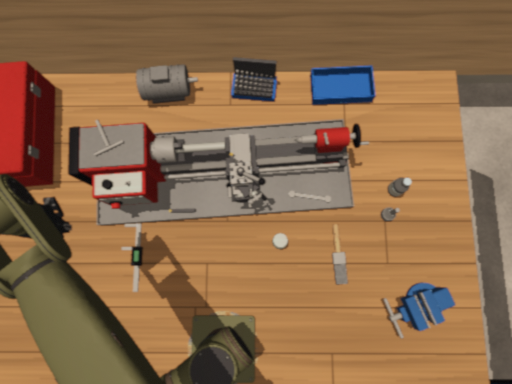

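```bash
python3 - <<'E'
from h import *
f=cv2.imread("pics/f.png"); g=f[172:192,252:274].max(2).astype(int)
print(g[::1,::1])
E
```

```text
[[ 88  51  54  72  83  83  78  88 105 112 111 109 106 110 123 135 137 137
  138 137 132 128]
 [ 78  44  43  50  56  57  59  78 107 123 126 126 126 128 133 137 138 139
  139 135 122 108]
 [ 85  53  39  35  34  38  50  72  91 101 102 102 103 103 104 104 104 104
  105 102  94  86]
 [133 106  80  55  39  35  48  67  78  82  82  83  84  82  84  82  82  83
   83  83  85  92]
 [158 150 133 108  80  58  54  68  76  78  84  94  99 100 100 100 100 100
  100 101 105 122]
 [156 160 158 151 133 110  88  77  71  70  88 112 128 134 136 137 137 136
  136 135 137 141]
 [132 146 155 159 158 150 128  93  58  45  59  86 118 138 146 147 147 147
  146 145 146 146]
 [102 111 130 144 154 152 128  81  42  31  33  52  88 123 142 148 148 147
  146 146 147 148]
 [106  86  95 108 123 125 100  57  33  34  34  34  61 105 135 147 148 147
  146 146 147 148]
 [118  76  67  78  87  85  66  40  32  34  33  29  51  98 132 145 147 147
  146 146 148 148]
 [ 94  63  54  61  71  72  57  35  28  29  29  29  55 102 134 146 147 147
  147 147 148 148]
 [ 69  56  52  53  58  60  52  38  28  28  30  47  80 119 142 147 148 147
  148 147 148 148]
 [ 71  57  57  56  54  52  49  48  53  59  66  90 119 139 146 149 148 148
  149 148 148 147]
 [ 79  68  76  76  66  59  56  69  94 109 115 126 140 146 148 149 148 148
  149 148 148 147]
 [ 83  80  91  93  89  78  66  77 113 135 140 143 146 148 149 149 150 149
  148 148 147 148]
 [ 85  83  94  98  96  90  76  82 117 141 146 147 148 148 149 149 149 148
  147 148 148 148]
 [ 87  84  95  97  93  79  64  77 118 143 148 149 148 148 149 149 148 147
  148 148 149 149]
 [ 96  85  97  98  83  64  60  82 120 143 149 149 148 148 149 149 149 148
  148 149 149 149]
 [103  98 116 116  95  75  73  87 118 139 147 148 148 148 149 148 148 148
  149 149 149 148]
 [132 141 153 152 129  98  82  82  99 124 142 147 148 148 149 148 147 148
  149 149 150 149]]
```

Top view: the ball is at pixel (261.4,180.9), within about 0.01 rad of tight. The tool tip is unchanged and the loose things are undisturbed.

```bash
python3 -c "
from plant import *
print(hand_in(),get_clock())"
```

```text
the job is handed in; nothing more can be done
the job is handed in; nothing more can be done
```

The tool post was pushed clockwise onto its stop, then the clamp lever round to tight, with no push above about 13 N, nothing else visibly disturbed and the arm clear; handed in at about 44 s.

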